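Ready the draught shield for the next weighing

TASK

Both sliding side doors of the balance's glass draught shield have been left half open. The stoppered flask is weighed next: slide the door on the flask's side fully open and the door on the other side fully shut, without moving the flask.

Things in the scene. Friction and masses are not known exactly. Their poses are not given: they have to be found in the camera images.
- balance: White laboratory balance, fixed to the bench, 350 mm deep, 240 wide: glass chamber at its front, white housing at its rear, both 210 mm high. Origin on the bench under its middle; x points from its front (display, nearest the robot) to its rear, y to its left as the robot sees it, z up. A door on each side (y = +118, -118 mm) slides along x: forward (-x) to shut, rearward to open.
- left_handle (a point): Top centre of the left door's grip, an upright grey block 16 mm along the travel, 24 mm across, 50 mm tall on the door's 10 mm wide top edge; nothing else is above 220 mm there. 270 mm above the bench, at y = +118 mm in the balance's frame, axes parallel to it; slides along its x: -120 mm fully shut, 0 fully open, firm stops. About 3 N of friction; stays where left.
- right_handle (a point): Top centre of the right door's grip, an upright grey block 16 mm along the travel, 24 mm across, 50 mm tall on the door's 10 mm wide top edge; nothing else is above 220 mm there. 270 mm above the bench, at y = -118 mm in the balance's frame, axes parallel to it; slides along its x: -120 mm fully shut, 0 fully open, firm stops. About 3 N of friction; stays where left.
- flask: Conical glass flask with a black rubber stopper, 82 mm across the foot, 128 mm tall, standing loose on the bench about 240 mm from the balance's middle, on its left (+y) or right (-y) side. Origin at the centre of its underside, z up. An open glass beaker without a stopper stands on the other side.
Things that resemble listed ones, but are neither listed nor needed, are in the scene too. Leave any purple or yellow look-alike of the flask alone.

How it is judged:
At the end, for the whole second after the job is handed in: The door on the flask's side is fully open (within 15 mm of its stop) and the door on the other side fully shut (within 12 mm of its stop) (((y of flask in the frame of balance above 0.1 m and x of left_handle in the frame of balance above -0.015 m and x of right_handle in the frame of balance below -0.108 m) or (y of flask in the frame of balance below -0.1 m and x of right_handle in the frame of balance above -0.015 m and x of left_handle in the frame of balance below -0.108 m))); the robot touches nothing.
It fails at once if the flask is moved by more than 20 mm or tipped by more than 17 degrees (distance of flask from where it was at the start of the episode above 0.02 m or angle between flask's own z axis and vertical above 0.3 rad).
It also fails if it takes over 38 s, if anything falls off the work surface, if the arm or the gripper's body presses on something with over 40 N, if the wrist force passes 120 N, or if a joint passes its speed limit or range.

ROBOT

A 6-joint arm with a two-finger parallel gripper is mounted at the origin on the work surface. World frame = base frame: x ahead of the robot, y to its left, z up, the work surface at z = 0. Lengths are in m, angles in rad, forces in N, time in s.
With the tool pointing down it reaches from about 0.3 to 0.825 m from the base axis. Payload 5.4 kg.
Tool frame: the origin (TCP) lies midway between the tips of the shut fingers; the grasp point (between the pads) lies 19 mm behind it; z points along the fingers, x is the direction in which the jaws open and shut, and the axes are right-handed (so a half turn about z gives the same grasp; the last joint's range is limited). The gripper opens to 92 mm and grips with 3 to 60 N. Pads are 20 mm wide; open, the fingers measure 128 mm over their backs; the gripper's body (75 mm by 189 mm) begins 69 mm behind the grasp point.
Start: joints at [-1.509, 0.158, 1.597, -0, 1.386, -0.21], TCP at [0.154, -0.554, 0.215] pointing down, gripper open.
Joint ranges: [-2.91, 2.91], [-0.94, 2.29], [0.18, 2.7], [-1.29, 4.43], [0.17, 2.64], [-3, 3]. Speed limits (rad/s): [2.57, 2.57, 3.14, 3.14, 3.14, 3.14].

INTERFACE

Orientations are given as [roll, pitch, yaw] about the fixed x, y, z axes, in that order (R = Rz(yaw) Ry(pitch) Rx(roll)).
In Python, from plant import env, eyes, workorder gives the robot as it stands.
- The arm moves only by the tool servo_tool, never from a script. Its argument "plan" is a list of rows, each an object of numbers: "x", "y", "z": the shift along the tool's x, y, z in mm; "wx", "wy", "wz": the turn, a rotation vector about the tool's x, y, z in degrees. A call has 1 to 8 rows; each row is the pose to reach, as a shift and turn from the pose measured when the call began, along the tool's axes at that moment; what a row does not reach only later rows make up. A row lasts 1/8 s, in which the tool goes at most 62.5 mm and 10.7 degrees, less where a joint would pass 70% of its speed; a pose out of reach is approached as far as the arm can. A call with a gripper value outside its range is refused whole. "hand" is the opening, from -1 (shut) to 1 (fully open), set as the call begins (left out, the last holds). The fingers move at their own pace and stop on an object; "squeeze" is the grip in N (left out, the last holds). Time passes only in rows, so rows that repeat a pose let the fingers close. It gives the time, the measured TCP pose, the force and the opening at its end, in the units of the state.
- env.sense(): the state, without advancing time (a new reading comes with each control period).
- eyes.read_camera(name): name is "side" or "top"; returns a dict with "pixels" (384x512x3 uint8, red, green, blue), "fx", "fy", "cx", "cy" (pixels), "R" (3x3) and "t" (3): a world point X has camera coordinates R X + t. Camera axes: x right, y down, z forward; pixel columns grow to the right and rows downward; lengths in m; the calibration is good to about 2 mm. A picture is of the moment at which its call begins. There is no depth.
- workorder.job_done(): hands the job in, once; it reports no verdict.
The state is a dict: "time_s": time; "joints": joint angles; "joint_vel": joint speeds; "joint_torque": joint torques, N m; "eef_pos": TCP position; "eef_rot": TCP orientation; "force": force on the tool from outside, world axes, zero at the start; "ft_torque": the same for the moment, N m; "gripper_width": finger opening in m.
Only numpy, scipy, OpenCV 4.12 (cv2) and the standard library are available. Lean on these libraries where they do the work, as an engineer would, in place of code of your own. Each camera call takes 0.05 s, during which the arm holds its last target. There are 200 camera calls.

## Working session

There is one attempt and no reset: what is moved stays moved. The work goes in short steps, Python scripts to look and compute and a tool call to move; the robot and the scene stay as the last step left them, time stands still between calls to the robot, and variables do not carry over. Pictures are saved under pics/ and viewed, about 8 in all and at most 12, crops included, and the job is handed in when it is done.

Besides the shell and the picture viewer there is one more tool, called as name(argument=value, ...), one argument or row to a line, values as JSON. servo_tool: Moves the arm, as the interface text tells. Its arguments: {"type":"object","properties":{"plan":{"type":"array"},"hand":{"type":"number"},"squeeze":{"type":"number"}},"required":["plan"]}

```bash
mkdir -p pics
cat > h.py <<'E'
import sys; sys.path.insert(0,'.')
from plant import env, eyes, workorder
import numpy as np, cv2
def cam(n):
    c=eyes.read_camera(n); return c
def save(c,name,box=None,s=1):
    im=c["pixels"][:,:,::-1]
    if box: im=im[box[1]:box[3],box[0]:box[2]]
    im=cv2.resize(im,None,fx=s,fy=s,interpolation=cv2.INTER_CUBIC); cv2.imwrite('pics/'+name,im)
def ray(c,u,v):
    R=np.array(c["R"]);t=np.array(c["t"]); d=R.T@np.array([(u-c["cx"])/c["fx"],(v-c["cy"])/c["fy"],1]); return -R.T@t,d
def onz(c,u,v,z):
    o,d=ray(c,u,v); return o+d*(z-o[2])/d[2]
def proj(c,X):
    p=np.array(c["R"])@X+np.array(c["t"]); return np.array([c["fx"]*p[0]/p[2]+c["cx"],c["fy"]*p[1]/p[2]+c["cy"]])
E
python3 - <<'E'
from h import *
import pickle
for n in("top","side"):
    c=cam(n); save(c,n+'0.png',s=1.5); pickle.dump(c,open(n+'0.pkl','wb'))
    o,d=ray(c,c["cx"],c["cy"]); print(n,o,d)
print(env.sense())
E
```

```text
top [0.50116739 0.10409032 0.93005543] [ 0.18709709 -0.0110453  -0.98227933]
side [0.24755188 0.69810602 0.87391478] [ 0.39303541 -0.60862366 -0.68927528]
{'time_s': 0.1, 'joints': array([-1.50909423e+00,  1.58966664e-01,  1.59811346e+00,  4.82150634e-06,
        1.38615090e+00, -2.10106205e-01]), 'joint_vel': array([-0.00074501, -0.00207632, -0.00248629,  0.0005838 ,  0.00059014,
        0.00031183]), 'joint_torque': array([ 8.32163423e-04, -3.86505103e+01, -3.22959709e+01,  7.04346201e-02,
        3.39581561e-02, -4.78057291e-05]), 'eef_pos': array([ 0.15431524, -0.5533315 ,  0.21372465]), 'eef_rot': array([-3.14124631e+00,  1.60135407e-03, -1.29898863e+00]), 'force': array([-0.25120533, -0.45160252, -0.32253748]), 'ft_torque': array([ 0.05152898, -0.02437308, -0.01826829]), 'gripper_width': 0.09167124085907846}
```

View pics/top0.png

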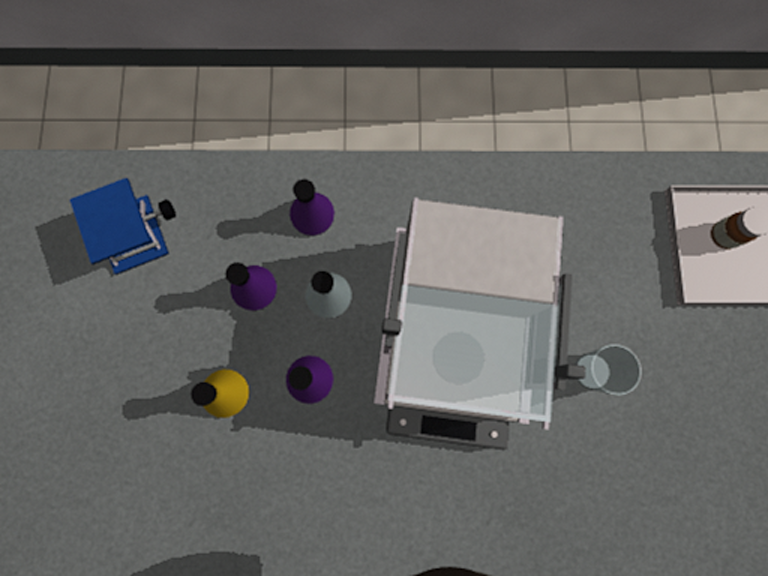

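View pics/side0.png

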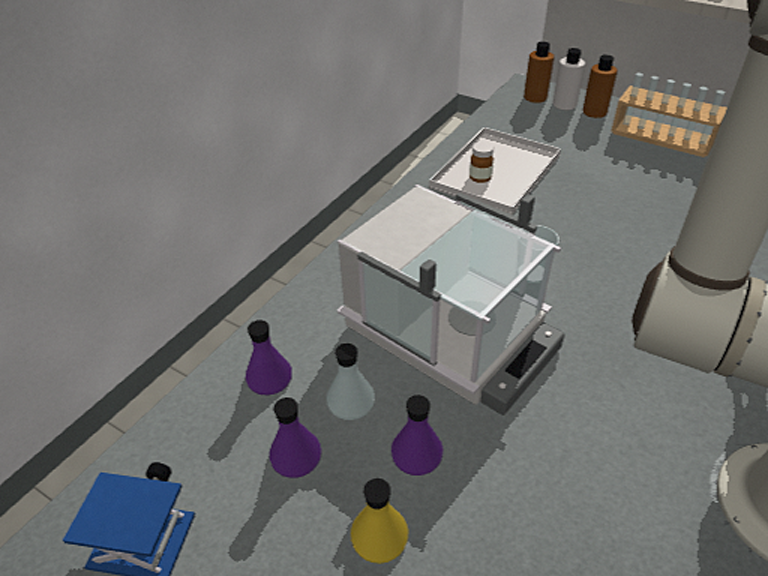

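The top view shows a clear, black-stoppered flask at (330,295), left (+y) of the balance. It is surrounded by purple look-alikes at (312,210), (253,285) and (310,378), and a yellow one at (220,392). The beaker on the right at (612,370) has no stopper. So the left door has to open and the right door has to shut. Next I measure the housing and grips, and confirm with an enlarged crop.

Run:
```python
from h import *
import pickle
T=pickle.load(open('top0.pkl','rb'));S=pickle.load(open('side0.pkl','rb'))
for n,(u,v) in dict(rl=(415,199),rr=(562,217),fl=(390,405),fr=(548,424)).items(): print(n,onz(T,u/1.5,v/1.5,.21).round(4))
for n,(u,v) in dict(rl=(340,242),rm=(420,187),fl=(485,318),fr=(558,245)).items(): print('S',n,onz(S,u/1.5,v/1.5,.21).round(4))
print('LH',onz(T,391/1.5,326/1.5,.27),onz(S,428/1.5,263/1.5,.27)); print('RH',onz(T,576/1.5,371/1.5,.27),onz(S,527/1.5,198/1.5,.27))
print('flask stopper',onz(T,322/1.5,282/1.5,.128), onz(S,347/1.5,351/1.5,.128))
a=T["pixels"][180:280,195:445,::-1]; 
A=cv2.resize(T["pixels"][160:290,190:430,::-1],None,fx=3.2,fy=3.2,interpolation=2)
B=cv2.resize(S["pixels"][120:210,260:390,::-1],None,fx=2,fy=2,interpolation=2)
A=cv2.copyMakeBorder(A,0,180,0,0,0); A[416:596,0:260]=B[:180]
cv2.imwrite('pics/c1.png',A)
```

```text
rl [0.7698 0.04   0.21  ]
rr [ 0.7431 -0.1719  0.21  ]
fl [0.4785 0.0781 0.21  ]
fr [ 0.4533 -0.1334  0.21  ]
S rl [0.7634 0.0457 0.21  ]
S rm [ 0.73   -0.1629  0.21  ]
S fl [0.4798 0.0808 0.21  ]
S fr [ 0.4507 -0.1332  0.21  ]
LH [0.57812484 0.07838509 0.27      ] [0.57854471 0.07830141 0.27      ]
RH [ 0.52152781 -0.15281564  0.27      ] [ 0.52010813 -0.14721945  0.27      ]
flask stopper [0.66370096 0.18018185 0.128     ] [0.66098073 0.18136809 0.128     ]
```

View pics/c1.png

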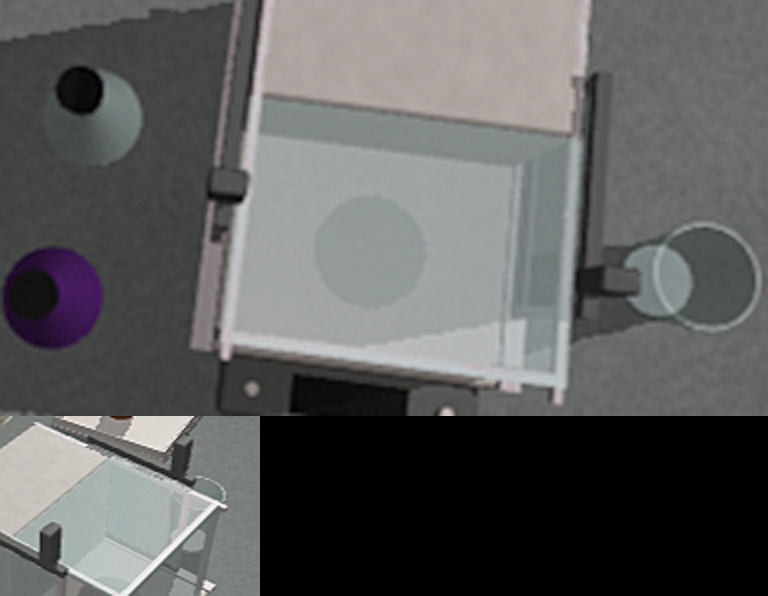

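The crop confirms it: the stoppered clear flask is on the left and the open beaker on the right. The grip tops are at world L≈(.578,.078) and R≈(.521,-.150), 234 mm apart across the balance (236 expected), and the balance yaw is about -7.4°. The fingers will be shut and used to push. The right door goes first, pushed from behind its grip.

servo_tool(
  plan=[
    {"z": -60, "wz": 8},
    {"z": -126, "wz": 16},
    {"x": -30, "y": -55, "z": -126, "wz": 22.9},
    {"x": -60, "y": -110, "z": -126, "wz": 22.9},
    {"x": -88, "y": -165, "z": -126, "wz": 22.9},
    {"x": -118, "y": -220, "z": -126, "wz": 22.9},
    {"x": -147, "y": -273, "z": -126, "wz": 22.9},
    {"x": -176, "y": -325, "z": -126, "wz": 22.9},
  ],
  hand=-1,
  squeeze=10,
)

```text
invalid input at $.plan[0]: expected keys x, y, z, wx, wy, wz
```

```bash
cat > d.py <<'E'
from h import *
from scipy.spatial.transform import Rotation as Ro
s=env.sense(); R=Ro.from_euler('xyz',s["eef_rot"])
print(s["time_s"],s["eef_pos"].round(4),s["eef_rot"].round(3),s["force"].round(1),s["gripper_width"])
g=[float(v) for v in sys.argv[1:4]]
print('shift mm',(1e3*R.inv().apply(np.array(g)-s["eef_pos"])).round(1))
want=Ro.from_euler('xyz',[np.pi,0,-1.699]); print('turn',(R.inv()*want).as_rotvec(degrees=True).round(1))
E
python3 d.py .566 -.156 .34
```

```text
0.1 [ 0.1543 -0.5533  0.2137] [-3.141e+00  2.000e-03 -1.299e+00] [-0.3 -0.5 -0.3] 0.09167124085907846
shift mm [-272.4 -503.3 -125.7]
turn [-0.   0.1 22.9]
```

servo_tool(
  plan=[
    {"x": 0, "y": 0, "z": -60, "wx": 0, "wy": 0, "wz": 8},
    {"x": 0, "y": 0, "z": -126, "wx": 0, "wy": 0, "wz": 16},
    {"x": -30, "y": -55, "z": -126, "wx": 0, "wy": 0, "wz": 22.9},
    {"x": -60, "y": -110, "z": -126, "wx": 0, "wy": 0, "wz": 22.9},
    {"x": -88, "y": -165, "z": -126, "wx": 0, "wy": 0, "wz": 22.9},
    {"x": -118, "y": -220, "z": -126, "wx": 0, "wy": 0, "wz": 22.9},
    {"x": -147, "y": -273, "z": -126, "wx": 0, "wy": 0, "wz": 22.9},
    {"x": -176, "y": -325, "z": -126, "wx": 0, "wy": 0, "wz": 22.9},
  ],
  hand=-1,
  squeeze=10,
)

```text
time_s: 1.1
eef_pos: [0.4212, -0.295, 0.3398]
eef_rot: [3.141, 0.002, -1.699]
force: [-0.2, 0.3, 0.2]
gripper_width: 0.0137
```

```bash
python3 d.py .568 -.156 .34
```

```text
1.1 [ 0.4212 -0.295   0.3398] [ 3.141e+00  2.000e-03 -1.699e+00] [-0.2  0.3  0.2] 0.013704608619681355
shift mm [-156.6 -127.9   -0. ]
turn [0.  0.1 0. ]
```

servo_tool(
  plan=[
    {"x": -47, "y": -38, "z": 0, "wx": 0, "wy": 0, "wz": 0},
    {"x": -94, "y": -77, "z": 0, "wx": 0, "wy": 0, "wz": 0},
    {"x": -135, "y": -110, "z": 0, "wx": 0, "wy": 0, "wz": 0},
    {"x": -156, "y": -128, "z": 0, "wx": 0, "wy": 0, "wz": 0},
    {"x": -156, "y": -128, "z": 20, "wx": 0, "wy": 0, "wz": 0},
    {"x": -156, "y": -128, "z": 50, "wx": 0, "wy": 0, "wz": 0},
    {"x": -156, "y": -128, "z": 70, "wx": 0, "wy": 0, "wz": 0},
    {"x": -156, "y": -128, "z": 70, "wx": 0, "wy": 0, "wz": 0},
  ],
)

```text
time_s: 2.1
eef_pos: [0.5668, -0.1558, 0.2675]
eef_rot: [3.136, 0.004, -1.699]
force: [-1.3, -0.1, -0.5]
gripper_width: 0.0004
```

```bash
python3 - <<'E'
from h import *
c=cam("side"); a=c["pixels"][80:260,250:430,::-1]; b=cam("top")["pixels"][150:330,250:430,::-1]
cv2.imwrite('pics/c2.png',cv2.resize(np.hstack([a,b]),None,fx=2.2,fy=2.2,interpolation=2))
E
python3 d.py .568 -.156 .237
```

```text
2.2 [ 0.5681 -0.1565  0.2705] [ 3.141e+00  2.000e-03 -1.699e+00] [0.3 0.1 0.7] 0.0005233729941932779
shift mm [-0.5  0.2 33.5]
turn [0.  0.1 0. ]
```

View pics/c2.png

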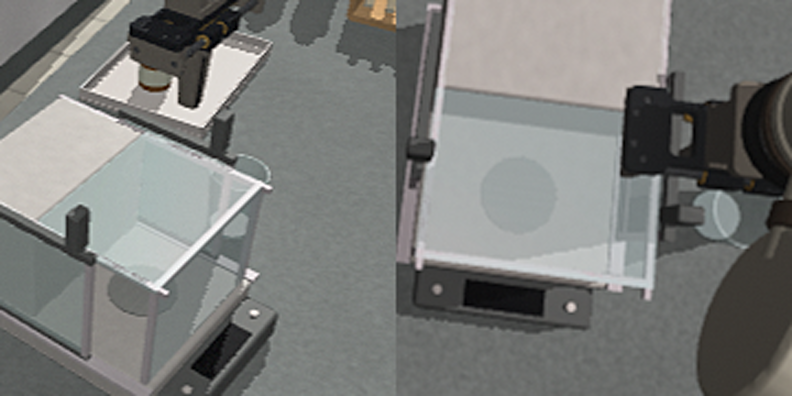

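The left panel shows the shut fingertips at (190,100), behind the right grip at (222,130). That side is clear, so I lower and push forward (+tool y).

servo_tool(
  plan=[
    {"x": 0, "y": 0, "z": 20, "wx": 0, "wy": 0, "wz": 0},
    {"x": 0, "y": 0, "z": 33, "wx": 0, "wy": 0, "wz": 0},
    {"x": 0, "y": 12, "z": 33, "wx": 0, "wy": 0, "wz": 0},
    {"x": 0, "y": 24, "z": 33, "wx": 0, "wy": 0, "wz": 0},
    {"x": 0, "y": 36, "z": 33, "wx": 0, "wy": 0, "wz": 0},
    {"x": 0, "y": 48, "z": 33, "wx": 0, "wy": 0, "wz": 0},
    {"x": 0, "y": 60, "z": 33, "wx": 0, "wy": 0, "wz": 0},
    {"x": 0, "y": 70, "z": 33, "wx": 0, "wy": 0, "wz": 0},
  ],
)

```text
time_s: 3.2
eef_pos: [0.4983, -0.1473, 0.2381]
eef_rot: [-3.141, 0.002, -1.699]
force: [3.6, 1.4, 1.2]
gripper_width: 0.0005
```

servo_tool(
  plan=[
    {"x": 0, "y": 5, "z": 0, "wx": 0, "wy": 0, "wz": 0},
    {"x": 0, "y": 10, "z": 0, "wx": 0, "wy": 0, "wz": 0},
    {"x": 0, "y": 15, "z": 0, "wx": 0, "wy": 0, "wz": 0},
    {"x": 0, "y": 15, "z": 0, "wx": 0, "wy": 0, "wz": 0},
  ],
)

```text
time_s: 3.7
eef_pos: [0.4951, -0.147, 0.2387]
eef_rot: [-3.108, 0.001, -1.699]
force: [53.0, -5.8, -26.2]
gripper_width: 0.0005
```

The force rose to 53 N about 28 mm before the stop I predicted. I back off and look.

servo_tool(
  plan=[
    {"x": 0, "y": -15, "z": 0, "wx": 0, "wy": 0, "wz": 0},
    {"x": 0, "y": -25, "z": 0, "wx": 0, "wy": 0, "wz": 0},
    {"x": 0, "y": -25, "z": -60, "wx": 0, "wy": 0, "wz": 0},
    {"x": 0, "y": -70, "z": -90, "wx": 0, "wy": 0, "wz": 0},
    {"x": 0, "y": -110, "z": -90, "wx": 0, "wy": 0, "wz": 0},
    {"x": 0, "y": -110, "z": -90, "wx": 0, "wy": 0, "wz": 0},
  ],
)

```text
time_s: 4.45
eef_pos: [0.6015, -0.161, 0.3308]
eef_rot: [-3.112, 0.002, -1.699]
force: [-0.4, 0.5, -1.0]
gripper_width: 0.0006
```

Run:
```python
from h import *
import pickle
S=cam("side");T=cam("top"); pickle.dump((S,T),open('p2.pkl','wb'))
a=S["pixels"][100:280,240:400,::-1]; b=T["pixels"][150:330,250:410,::-1]
cv2.imwrite('pics/c3.png',cv2.resize(np.hstack([a,b]),None,fx=2.5,fy=2.5,interpolation=2))
for z in(0,.02,.04): print(z,onz(T,388/1.5,433/1.5,z),onz(T,508/1.5,447/1.5,z))
```

```text
0 [0.42494371 0.07426369 0.        ] [ 0.40123689 -0.13141053  0.        ]
0.02 [0.42658284 0.07490508 0.02      ] [ 0.40338581 -0.12634629  0.02      ]
0.04 [0.42822196 0.07554648 0.04      ] [ 0.40553472 -0.12128206  0.04      ]
```

View pics/c3.png

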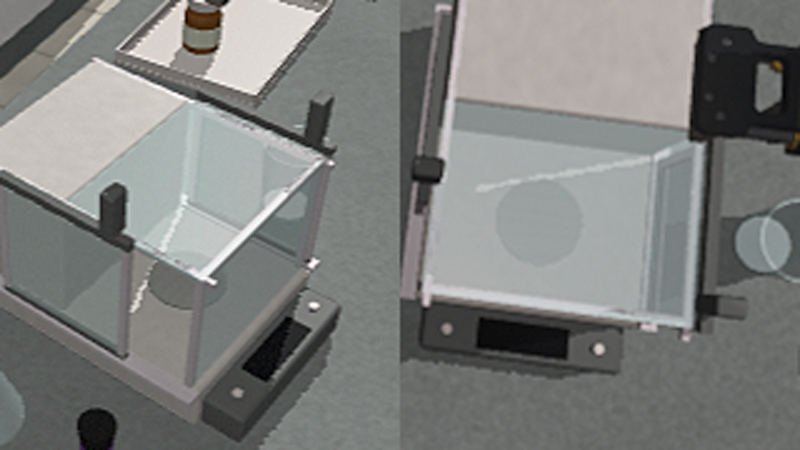

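```bash
python3 - <<'E'
from h import *
import pickle
S,T=pickle.load(open('p2.pkl','rb'))
h1=onz(T,384.5,272.8,.27);h2=onz(S,368,139.2,.27);print(h1,h2)
x=np.array([.992,-.128,0]);y=np.array([.128,.992,0])
H=(h1+h2)/2; L=np.array([.5783,.0783,.27]); print('along',(L-H)@x,'across',(L-H)@y)
print('left open expected',H+.12*x+.236*y)
E
python3 d.py .55 .082 .34
```

```text
[ 0.47492523 -0.15033773  0.27      ] [ 0.47407323 -0.13990701  0.27      ]
along 0.07437230375524746 across 0.23492149187127528
left open expected [0.62374723 0.07362963 0.27      ]
4.55 [ 0.6001 -0.1607  0.3314] [-3.112e+00  2.000e-03 -1.699e+00] [ 0.7 -1.1 -0.4] 0.00041801497646136313
shift mm [-234.3   80.4  -10.7]
turn [-1.7  0.1 -0. ]
```

The right grip is now at the front of its track at (.474,-.145), 46 mm from where it started. It sits flush with the frame front. Full travel is 120 mm, so opening the left door to its stop will also check this. Next is the left grip, pushed from the front.

servo_tool(
  plan=[
    {"x": -45, "y": 18, "z": -10, "wx": -1.7, "wy": 0, "wz": 0},
    {"x": -95, "y": 39, "z": -10, "wx": -1.7, "wy": 0, "wz": 0},
    {"x": -145, "y": 59, "z": -10, "wx": -1.7, "wy": 0, "wz": 0},
    {"x": -195, "y": 80, "z": -10, "wx": -1.7, "wy": 0, "wz": 0},
    {"x": -234, "y": 97, "z": -10, "wx": -1.7, "wy": 0, "wz": 0},
    {"x": -234, "y": 97, "z": -10, "wx": -1.7, "wy": 0, "wz": 0},
    {"x": -234, "y": 97, "z": 40, "wx": -1.7, "wy": 0, "wz": 0},
    {"x": -234, "y": 97, "z": 58, "wx": -1.7, "wy": 0, "wz": 0},
  ],
)

```text
time_s: 5.55
eef_pos: [0.5335, 0.0826, 0.2679]
eef_rot: [3.137, 0.001, -1.7]
force: [-1.0, -0.7, 0.0]
gripper_width: 0.0009
```

```bash
python3 d.py .534 .084 .237
python3 - <<'E'
from h import *
S=cam("side");T=cam("top")
a=S["pixels"][100:280,200:400,::-1]; b=T["pixels"][150:330,230:400,::-1]
cv2.imwrite('pics/c4.png',cv2.resize(np.hstack([a,b]),None,fx=2.1,fy=2.1,interpolation=2))
E
```

```text
5.55 [0.5335 0.0826 0.2679] [ 3.137e+00  1.000e-03 -1.700e+00] [-1.  -0.7  0. ] 0.0008968160334009727
shift mm [-1.4 -0.4 30.9]
turn [ 0.3  0.  -0.1]
```

View pics/c4.png

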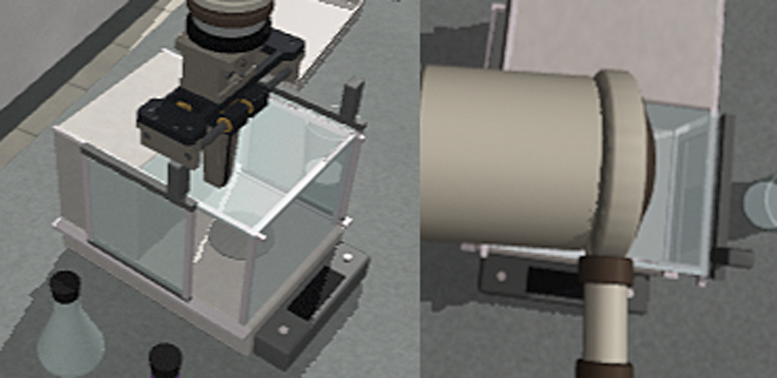

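The fingers are at (222,165) in the left panel, in front of the left grip at (178,180), and the flask is untouched. I lower and push rearward (-tool y).

servo_tool(
  plan=[
    {"x": -1, "y": 0, "z": 16, "wx": 0, "wy": 0, "wz": 0},
    {"x": -1, "y": 0, "z": 30, "wx": 0, "wy": 0, "wz": 0},
    {"x": -1, "y": -12, "z": 30, "wx": 0, "wy": 0, "wz": 0},
    {"x": -1, "y": -24, "z": 30, "wx": 0, "wy": 0, "wz": 0},
    {"x": -1, "y": -36, "z": 30, "wx": 0, "wy": 0, "wz": 0},
    {"x": -1, "y": -48, "z": 30, "wx": 0, "wy": 0, "wz": 0},
    {"x": -1, "y": -58, "z": 30, "wx": 0, "wy": 0, "wz": 0},
    {"x": -1, "y": -58, "z": 30, "wx": 0, "wy": 0, "wz": 0},
  ],
)

```text
time_s: 6.65
eef_pos: [0.5925, 0.0762, 0.238]
eef_rot: [3.138, 0.001, -1.701]
force: [-0.7, -0.8, -0.0]
gripper_width: 0.0005
```

servo_tool(
  plan=[
    {"x": 0, "y": -5, "z": 0, "wx": 0, "wy": 0, "wz": 0},
    {"x": 0, "y": -10, "z": 0, "wx": 0, "wy": 0, "wz": 0},
    {"x": 0, "y": -10, "z": 0, "wx": 0, "wy": 0, "wz": 0},
  ],
)

```text
time_s: 7.02
eef_pos: [0.6029, 0.0748, 0.2379]
eef_rot: [3.139, 0.001, -1.701]
force: [-0.1, -0.3, -0.7]
gripper_width: 0.0005
```

servo_tool(
  plan=[
    {"x": 0, "y": -4, "z": 0, "wx": 0, "wy": 0, "wz": 0},
    {"x": 0, "y": -8, "z": 0, "wx": 0, "wy": 0, "wz": 0},
  ],
)

```text
time_s: 7.28
eef_pos: [0.6094, 0.0739, 0.2379]
eef_rot: [3.134, 0.001, -1.7]
force: [-15.9, 0.5, 7.4]
gripper_width: 0.0003
```

Run:
```python
from h import *
print(env.sense()["eef_pos"],env.sense()["force"])
S=cam("side")
cv2.imwrite('pics/c5.png',cv2.resize(S["pixels"][100:280,200:400,::-1],None,fx=2.5,fy=2.5,interpolation=2))
```

```text
[0.60937095 0.07391774 0.23790479] [-15.9125345    0.52864807   7.35614128]
```

View pics/c5.png

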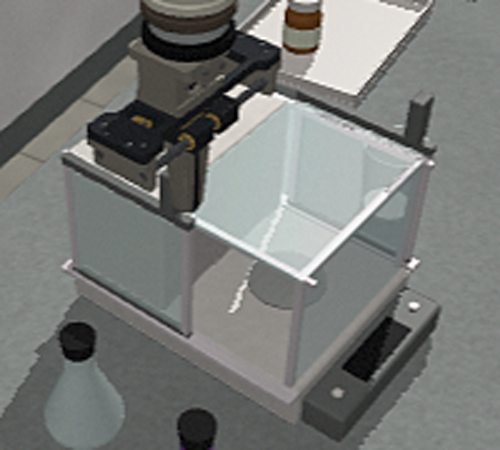

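servo_tool(
  plan=[
    {"x": 0, "y": -4, "z": 0, "wx": 0, "wy": 0, "wz": 0},
    {"x": 0, "y": -6, "z": 0, "wx": 0, "wy": 0, "wz": 0},
  ],
)

```text
time_s: 7.58
eef_pos: [0.6092, 0.0739, 0.238]
eef_rot: [3.117, -0.001, -1.7]
force: [-31.0, 2.7, 15.0]
gripper_width: 0.0002
```

servo_tool(
  plan=[
    {"x": 0, "y": 15, "z": 0, "wx": 0, "wy": 0, "wz": 0},
    {"x": 0, "y": 25, "z": 0, "wx": 0, "wy": 0, "wz": 0},
    {"x": 0, "y": 25, "z": -60, "wx": 0, "wy": 0, "wz": 0},
    {"x": 0, "y": 50, "z": -100, "wx": 0, "wy": 0, "wz": 0},
    {"x": 50, "y": 80, "z": -100, "wx": 0, "wy": 0, "wz": 0},
    {"x": 100, "y": 110, "z": -100, "wx": 0, "wy": 0, "wz": 0},
    {"x": 100, "y": 160, "z": -100, "wx": 0, "wy": 0, "wz": 0},
    {"x": 100, "y": 210, "z": -100, "wx": 0, "wy": 0, "wz": 0},
  ],
)

```text
time_s: 8.57
eef_pos: [0.3896, 0.001, 0.3433]
eef_rot: [3.119, -0.001, -1.701]
force: [-0.9, -0.2, 1.2]
gripper_width: 0.0003
```

Run:
```python
from h import *
import pickle
S=cam("side");T=cam("top");pickle.dump((S,T),open('p3.pkl','wb'))
a=S["pixels"][80:280,200:400,::-1]; b=T["pixels"][130:330,200:400,::-1]
cv2.imwrite('pics/c6.png',cv2.resize(np.hstack([a,b]),None,fx=2,fy=2,interpolation=2))
```

```text
(no output)
```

View pics/c6.png

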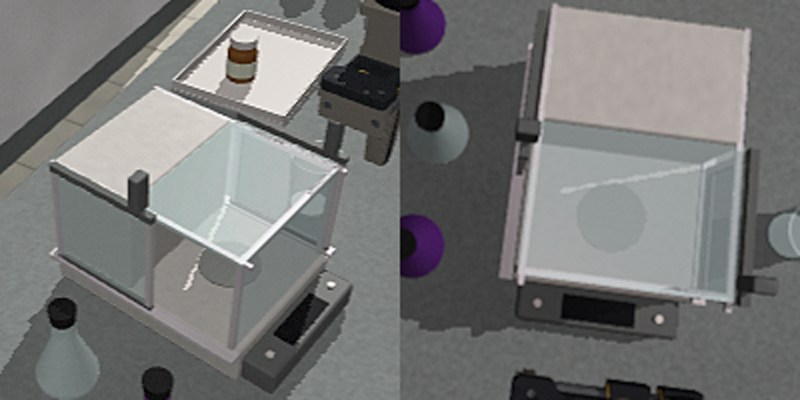

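Run:
```python
from h import *
import pickle
S,T=pickle.load(open('p3.pkl','rb'));T0=pickle.load(open('top0.pkl','rb'))
x=np.array([.992,-.128,0])
L=(onz(T,264,194.2,.27)+onz(S,269,168,.27))/2;H=np.array([.4745,-.145,.27]);print('L',L,'travel L-R',(L-H)@x)
d=cv2.absdiff(T["pixels"],T0["pixels"])[175:215,195:240]; print('flask diff',d.mean(),d.max())
print(env.sense()["force"]); print(workorder.job_done())
```

```text
L [0.62243298 0.07347519 0.27      ] travel L-R 0.1187846904315211
flask diff 0.8548148148148148 7
[-0.55242877  0.07572567  0.4874792 ]
the job is handed in; nothing more can be done
None
```

The left door, on the flask's side, is now fully open and the right door is fully shut. I handed the job in at about 9 s of the 38 s allowed. The stoppered clear flask was on the left and the open beaker on the right, so I pushed each door's grip to its stop with the gripper shut.

**Last checks:**
- **Stops:** The force rose to 53 N at the right stop and 31 N at the left, so both doors are against their stops.
- **Travel:** The grips end 119 mm apart along the travel by camera, and 121 mm by finger contact. The full travel is 120 mm.
- **Flask:** The camera picture around the flask did not change, so it has not moved.
- **Contact:** The arm was clear of everything when I handed in, with about 0 N on the wrist.

**One check disagreed:** My first estimate of the balance's centre, taken from its outer edges, put the right door's stop about 28 mm further forward than where the door actually stopped. I took that estimate to be wrong and relied on the travel check, because the centre of the glass and housing without the display fits the stops.

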